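Put the hole saws back on their rack in order of size

ROBOT

A 6-joint arm with a two-finger parallel gripper is mounted at the origin on the work surface. World frame = base frame: x ahead of the robot, y to its left, z up, the work surface at z = 0. Lengths are in m, angles in rad, forces in N, time in s.
With the tool pointing down it reaches from about 0.3 to 0.85 m from the base axis. Payload 5.4 kg.
Tool frame: the origin (TCP) lies between the finger pads; the fingertips stand ctrl.nose_length ahead of it and the grasp point (between the pads) lies 2 mm behind it (ctrl.nose_length is the distance from the TCP to the fingertips, in m); z points along the fingers, y is the direction in which the jaws open and shut (so a half turn about z gives the same grasp; the last joint's range is limited). The gripper opens to 85 mm and grips with 20 to 120 N. Pads are 22 mm wide; open, the fingers measure 114 mm over their backs; the gripper's body (76 mm by 85 mm) begins 54 mm behind the grasp point. The pads swing forward as they close: fully open they stand 13 mm farther back than shut.
Start: joints at [1.051, 0.158, 1.597, -0, 1.386, -0.21], TCP at [0.175, 0.548, 0.208] pointing down, gripper open.
Joint ranges: [-2.91, 2.91], [-0.94, 2.29], [0.18, 2.7], [-1.29, 4.43], [0.17, 2.64], [-3, 3]. Speed limits (rad/s): [2.57, 2.57, 3.14, 3.14, 3.14, 3.14].

INTERFACE

Orientations are given as a unit quaternion [w, x, y, z].
In Python, from workcell import ctrl gives the robot as it stands. The module is installed in compiled form; this text tells all that it offers.
- The arm moves only by the tool arm_command, never from a script. Its argument "increments" is a list of rows, each an object of numbers: "tx", "ty", "tz": the shift along the world's x, y, z in m; "rx", "ry", "rz": the turn, a rotation vector about the world's x, y, z in degrees; "claw": the gripper command: -1 is fully open, 1 is shut, values between are in proportion. In form: [{"tx": .., "ty": .., "tz": .., "rx": .., "ry": .., "rz": .., "claw": ..}, ...]. A call has 1 to 12 rows; each row shifts and turns the commanded pose from where the row before left it; what a row does not reach is not made up. A row lasts 1/10 s, in which the tool goes at most 50 mm and 8.59 degrees, less where a joint would pass 70% of its speed; a pose out of reach is approached as far as the arm can. A call with a gripper value outside its range is refused whole. The fingers move at their own pace and stop on an object; "grip_force" is the grip in N (left out, the last holds). Time passes only in rows, so rows that do not move let the fingers close. It gives the time, the measured TCP pose, the force and the opening at its end, in the units of the state.
- ctrl.sense(): the state, without advancing time (a new reading comes with each control period).
- ctrl.read_camera(name): name is "scene" or "top" or "wrist"; returns a dict with "image" (400x640x3 uint8, blue, green, red), "range_z" (400x640 float32, m along the optical axis (not along the pixel's ray), 0 where there is no reading), "mtx" (3x3 intrinsics, pixels), "R" (3x3) and "t" (3): a world point X has camera coordinates R X + t. Camera axes: x right, y down, z forward; pixel columns grow to the right and rows downward; lengths in m; the calibration is good to about 2 mm. A picture is of the moment at which its call begins.
- ctrl.hand_in(): hands the job in, once; it reports no verdict.
Trained networks look in a picture, given as the dict that the camera call returned (one of the last four; its "shot" number tells which), for a name from the list of things; names that differ only in an ending like _2 or _b are one class to them, and where a whole thing is asked for, a point or a joint stands for the part that bears it (a point fixed in the world has none). Each returns a list of dicts, best first, with "score" (0 to 1); they miss things now and then, are a little off and sometimes report something else, mostly with a low value. They report only what shows in the picture. A call takes as long as a camera call. They do not tell look-alikes from the thing itself.
- ctrl.silhouettes(picture, thing): "region" (400x640 bool, what is visible of it) and "location" ([row, column] in pixels, amid what is visible of it).
- ctrl.pinpoint(picture, thing): "location" ([row, column] in pixels: a listed point, or the origin of a listed thing).
The state is a dict: "time_s": time; "qpos": joint angles; "joint_velocities": joint speeds; "joint_torque": joint torques, N m; "position": TCP position; "tool_rot": TCP orientation; "wrist_force": force on the tool from outside, world axes, zero at the start; "wrist_torque": the same for the moment, N m; "width": opening from 0.0 (shut) to 1.0 (fully open).
Only numpy, scipy, OpenCV 4.12 (cv2) and the standard library are available. Lean on these libraries where they do the work, as an engineer would, in place of code of your own. Each camera call takes 0.05 s, during which the arm holds its last target. There are 200 camera calls.

TASK

Put the four hole saws back on the rack, one on each dowel with its teeth down, in order of size: the smallest next to the small arbor, then larger and larger, the largest next to the large arbor. Lower each saw over its dowel, without dropping it, until it sits flat on the board with the dowel at its middle, and leave them all standing there.

Things in the scene. Friction and masses are not known exactly. Their poses are not given: they have to be found in the camera images.
- saw30_center (a point): hole saw of 30 mm outside diameter: a dark steel cup 48 mm tall, standing on the bench with its bright toothed edge down and its flat bright back up (a dark tapped hole in the middle). Inside diameter 25 mm, hollow 30 mm deep from the teeth up, 70 g give or take a third. The point is its centre, 24 mm above the teeth; z points up. The four saws look alike but for their diameter: 30, 40, 51 and 64 mm.
- saw40_center (a point): hole saw of 40 mm outside diameter: a dark steel cup 48 mm tall, standing on the bench with its bright toothed edge down and its flat bright back up (a dark tapped hole in the middle). Inside diameter 35 mm, hollow 30 mm deep from the teeth up, 100 g give or take a third. The point is its centre, 24 mm above the teeth; z points up. The four saws look alike but for their diameter: 30, 40, 51 and 64 mm.
- saw51_center (a point): hole saw of 51 mm outside diameter: a dark steel cup 48 mm tall, standing on the bench with its bright toothed edge down and its flat bright back up (a dark tapped hole in the middle). Inside diameter 46 mm, hollow 30 mm deep from the teeth up, 140 g give or take a third. The point is its centre, 24 mm above the teeth; z points up. The four saws look alike but for their diameter: 30, 40, 51 and 64 mm.
- saw64_center (a point): hole saw of 64 mm outside diameter: a dark steel cup 48 mm tall, standing on the bench with its bright toothed edge down and its flat bright back up (a dark tapped hole in the middle). Inside diameter 59 mm, hollow 30 mm deep from the teeth up, 200 g give or take a third. The point is its centre, 24 mm above the teeth; z points up. The four saws look alike but for their diameter: 30, 40, 51 and 64 mm.
- dowel_a: one of the four identical upright wooden dowels of the hole-saw rack, 8 mm thick and 24 mm tall, fixed. Its origin is on its axis at its foot, on the rack's top face, which is 20 mm above the bench. The rack is a flat pine board 410 x 84 x 20 mm, fixed to the bench; in one straight row along its middle stand an arbor, four dowels and another arbor, 72 mm apart. The letter says nothing about its place in the row. Neighbouring saws stand close along the row: grip across it.
- dowel_b: one of the four identical upright wooden dowels of the hole-saw rack, 8 mm thick and 24 mm tall, fixed. Its origin is on its axis at its foot, on the rack's top face, which is 20 mm above the bench. The rack is a flat pine board 410 x 84 x 20 mm, fixed to the bench; in one straight row along its middle stand an arbor, four dowels and another arbor, 72 mm apart. The letter says nothing about its place in the row. Neighbouring saws stand close along the row: grip across it.
- dowel_c: one of the four identical upright wooden dowels of the hole-saw rack, 8 mm thick and 24 mm tall, fixed. Its origin is on its axis at its foot, on the rack's top face, which is 20 mm above the bench. The rack is a flat pine board 410 x 84 x 20 mm, fixed to the bench; in one straight row along its middle stand an arbor, four dowels and another arbor, 72 mm apart. The letter says nothing about its place in the row. Neighbouring saws stand close along the row: grip across it.
- dowel_d: one of the four identical upright wooden dowels of the hole-saw rack, 8 mm thick and 24 mm tall, fixed. Its origin is on its axis at its foot, on the rack's top face, which is 20 mm above the bench. The rack is a flat pine board 410 x 84 x 20 mm, fixed to the bench; in one straight row along its middle stand an arbor, four dowels and another arbor, 72 mm apart. The letter says nothing about its place in the row. Neighbouring saws stand close along the row: grip across it.
- arbor_small: small hole-saw arbor standing at one end of the rack, pilot drill up: slim steel collar 19 mm across, 12 mm threaded nose, 66 mm tall, fixed. It may be at either end. Its origin is on its axis at the rack's top face.
- arbor_large: large hole-saw arbor standing at the other end of the rack, pilot drill up: steel drive plate 42 mm across with two drive pins, 70 mm tall, fixed. Its origin is on its axis at the rack's top face.
Not all that is in view belongs to the job. Leave any blue or purple look-alike of the part that bears saw51_center alone.

How it is judged:
By the outcome, as a careful person would: the job done as asked, in the order asked, and still so for the second after the job is handed in, with the robot touching nothing.
It also fails if it takes over 102 s, if anything falls off the work surface, if the arm or the gripper's body presses on something with over 40 N, if the wrist force passes 120 N, or if a joint passes its speed limit or range.

## Working session

There is one attempt and no reset: what is moved stays moved. The work goes in short steps, Python scripts to look and compute and a tool call to move; the robot and the scene stay as the last step left them, time stands still between calls to the robot, and variables do not carry over. Pictures are saved under pics/ and viewed, about 12 in all and at most 16, crops included, and the job is handed in when it is done.

Besides the shell and the picture viewer there is one more tool, called after "Call:" in YAML: its name, and indented under it one key for each argument. arm_command: Moves the arm, as the interface text tells. Its arguments: {"type":"object","properties":{"increments":{"type":"array"},"grip_force":{"type":"number"}},"required":["increments"]}

```bash
mkdir -p pics
cat > h.py <<'E'
import numpy as np, cv2
from workcell import ctrl
def world(p,r,c,z=None):
    # pixel -> world; with plane z or range
    ray=np.linalg.inv(p["mtx"])@np.array([c,r,1.0]); R,t=np.array(p["R"]),np.array(p["t"])
    o=-R.T@t; d=R.T@ray
    s=p["range_z"][int(round(r)),int(round(c))] if z is None else (z-o[2])/d[2]
    return o+s*d
def cloud(p):
    v,u=np.mgrid[:400,:640]; z=p["range_z"]
    k=p["mtx"]; X=np.stack([(u-k[0,2])/k[0,0]*z,(v-k[1,2])/k[1,1]*z,z],-1)
    return (X-np.array(p["t"]))@np.array(p["R"])
E
python3 - <<'E'
from h import *
print(ctrl.sense(), ctrl.nose_length)
for n in("top","scene"):
    p=ctrl.read_camera(n); cv2.imwrite(f"pics/{n}0.png",p["image"])
    if 1:
        for th in ["saw30_center","saw40_center","saw51_center","saw64_center","dowel_a","arbor_small","arbor_large"]:
            z=.024 if "saw" in th else .02
            print(n,th)
            for d in ctrl.pinpoint(p,th):
                r,c=d["location"]; print("  %.2f"%d["score"],np.round([r,c]),np.round(world(p,r,c,z),3))
E
```

```text
{'time_s': 0.0, 'qpos': array([ 1.05090173e+00,  1.59046664e-01,  1.59827140e+00,  1.11796076e-06,
        1.38618275e+00, -2.10122970e-01]), 'joint_velocities': array([ 0.00065433,  0.00173518, -0.00110352,  0.00017225,  0.00013823,
        0.0008613 ]), 'joint_torque': array([ 1.24571026e-03, -3.96010458e+01, -3.31424010e+01, -1.57734157e-04,
        8.63363966e-03, -3.76520234e-05]), 'position': array([0.17498407, 0.54704158, 0.20749866]), 'tool_rot': array([-3.41079273e-04,  1.54267311e-01,  9.88028687e-01, -8.91029891e-04]), 'wrist_force': array([ 0.69607682,  0.71078475, -0.10009239]), 'wrist_torque': array([-0.01550371, -0.0127918 , -0.00399248]), 'width': 0.9987361842426471} 0.017
top saw30_center
  0.76 [158. 379.] [ 0.688 -0.117  0.024]
top saw40_center
top saw51_center
  0.83 [187. 182.] [0.628 0.372 0.024]
  0.79 [202. 212.] [0.589 0.297 0.024]
  0.60 [240. 194.] [0.497 0.34  0.024]
top saw64_center
  0.83 [164. 273.] [0.679 0.148 0.024]
top dowel_a
  0.53 [227. 270.] [0.524 0.157 0.02 ]
top arbor_small
  0.74 [156. 379.] [ 0.692 -0.116  0.02 ]
  0.61 [259. 418.] [ 0.436 -0.199  0.02 ]
top arbor_large
  0.66 [229. 269.] [0.518 0.161 0.02 ]
scene saw30_center
  0.67 [258. 227.] [ 0.694 -0.125  0.024]
scene saw40_center
  0.61 [221. 143.] [ 0.607 -0.309  0.024]
scene saw51_center
  0.96 [191. 462.] [0.503 0.339 0.024]
  0.69 [224. 443.] [0.598 0.285 0.024]
  0.63 [238. 497.] [0.629 0.382 0.024]
scene saw64_center
  0.65 [254. 376.] [0.676 0.149 0.024]
scene dowel_a
  0.57 [187. 338.] [0.496 0.078 0.02 ]
  0.53 [182. 309.] [0.481 0.015 0.02 ]
  0.51 [174. 284.] [ 0.458 -0.042  0.02 ]
  0.49 [164. 246.] [ 0.424 -0.13   0.02 ]
scene arbor_small
  0.71 [162. 223.] [ 0.42  -0.184  0.02 ]
scene arbor_large
  0.90 [195. 380.] [0.517 0.165 0.02 ]
  0.69 [222. 145.] [ 0.607 -0.307  0.02 ]
```

View pics/top0.png

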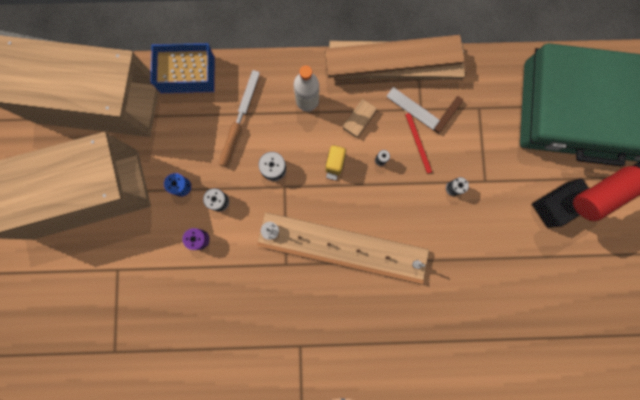

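View pics/scene0.png

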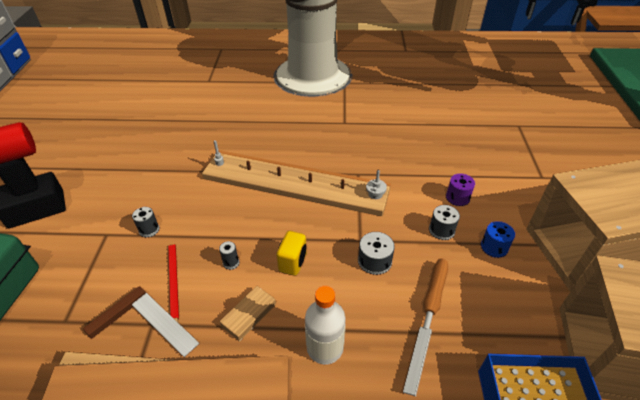

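Saws: 64 at (273,165), 51 at (215,199), 30 at (382,157), 40 at (458,187). Blue and purple look-alikes are at (177,184) and (196,239). The rack runs from the large arbor (270,230) to the small one (418,264). Next I measure from depth.

Run:
```python
from h import *
from scipy.optimize import least_squares
for n in("top","scene"):
    p=ctrl.read_camera(n); W=cloud(p)
    for nm,x,y in [("30",.69,-.12),("40",.607,-.31),("51",.592,.29),("64",.678,.149)]:
        m=(np.hypot(W[...,0]-x,W[...,1]-y)<.06)&(W[...,2]>.04)&(W[...,2]<.058)
        P=W[m]
        if len(P)<5: print(n,nm,len(P)); continue
        c,r=cv2.minEnclosingCircle(P[:,:2].astype(np.float32)); print(n,nm,len(P),np.round(P.mean(0),4),np.round(c,4),round(r,4))
    m=(W[...,2]>.014)&(W[...,2]<.027)&(W[...,0]>.33)&(W[...,0]<.6)&(abs(W[...,1])<.25)
    l,lab,st,ce=cv2.connectedComponentsWithStats(m.astype(np.uint8)); k=1+np.argmax(st[1:,4])
    P=W[lab==k]; print(n,"board",len(P),cv2.minAreaRect(P[:,:2].astype(np.float32)),P[:,2].mean())
    for nm,x,y in [("L",.517,.163),("S",.42,-.19)]:
        m=(np.hypot(W[...,0]-x,W[...,1]-y)<.05)&(W[...,2]>.03); P=W[m]; print(nm,len(P),np.round(np.median(P,0),4))
```

```text
top 30 127 [ 0.6853 -0.1229  0.0498] [ 0.6862 -0.1234] 0.0153
top 40 234 [ 0.6079 -0.3026  0.0494] [ 0.608  -0.3044] 0.0203
top 51 369 [0.5915 0.2845 0.0499] [0.5917 0.2853] 0.0254
top 64 557 [0.6707 0.1476 0.0499] [0.6718 0.1482] 0.0327
top board 5489 ((0.46864476799964905, -0.018741056323051453), (0.41007471084594727, 0.08405750244855881), 75.52921295166016) 0.021720947316735732
L 251 [0.5126 0.1541 0.0466]
S 65 [ 0.4243 -0.1903  0.0456]
scene 30 211 [ 0.6888 -0.1221  0.0477] [ 0.687 -0.123] 0.0153
scene 40 304 [ 0.6121 -0.3017  0.048 ] [ 0.6093 -0.3044] 0.0211
scene 51 466 [0.5955 0.2848 0.048 ] [0.5935 0.2857] 0.0269
scene 64 837 [0.6753 0.1477 0.0483] [0.6722 0.1478] 0.0333
scene board 4829 ((0.46898648142814636, -0.018291279673576355), (0.40919628739356995, 0.08934800326824188), 75.33363342285156) 0.020232771440220638
L 307 [0.5185 0.1548 0.0454]
S 109 [ 0.4263 -0.1915  0.0462]
```

Call:
arm_command:
  increments:
    - {"tx":0.02,"ty":-0.03,"rz":-8.5}
    - {"tx":0.03,"ty":-0.03,"rz":-8.5}
    - {"tx":0.03,"ty":-0.03,"rz":-8.5}
    - {"tx":0.03,"ty":-0.03,"rz":-8.5}
    - {"tx":0.03,"ty":-0.03,"rz":-8.5}
    - {"tx":0.03,"ty":-0.03,"rz":-8.5}
    - {"tx":0.03,"ty":-0.03,"rz":-8.5}
    - {"tx":0.03,"ty":-0.03,"rz":-8.5}
    - {"tx":0.03,"ty":-0.03,"rz":-8.5}
    - {"tx":0.03,"ty":-0.03,"rz":-8.5}
    - {"tx":0.03,"ty":-0.03,"rz":-2}
    - {}

```text
$.increments[0]: bad value
```

Call:
arm_command:
  increments:
    - {"tx":0.034,"ty":-0.021,"tz":0.0,"rx":0.0,"ry":0.0,"rz":-8.5,"claw":-1.0}
    - {"tx":0.034,"ty":-0.021,"tz":0.0,"rx":0.0,"ry":0.0,"rz":-8.5,"claw":-1.0}
    - {"tx":0.034,"ty":-0.021,"tz":0.0,"rx":0.0,"ry":0.0,"rz":-8.5,"claw":-1.0}
    - {"tx":0.034,"ty":-0.021,"tz":0.0,"rx":0.0,"ry":0.0,"rz":-8.5,"claw":-1.0}
    - {"tx":0.034,"ty":-0.021,"tz":0.0,"rx":0.0,"ry":0.0,"rz":-8.5,"claw":-1.0}
    - {"tx":0.034,"ty":-0.021,"tz":0.0,"rx":0.0,"ry":0.0,"rz":-8.5,"claw":-1.0}
    - {"tx":0.034,"ty":-0.021,"tz":0.0,"rx":0.0,"ry":0.0,"rz":-8.5,"claw":-1.0}
    - {"tx":0.034,"ty":-0.021,"tz":0.0,"rx":0.0,"ry":0.0,"rz":-8.5,"claw":-1.0}
    - {"tx":0.034,"ty":-0.021,"tz":0.0,"rx":0.0,"ry":0.0,"rz":-8.5,"claw":-1.0}
    - {"tx":0.034,"ty":-0.021,"tz":0.0,"rx":0.0,"ry":0.0,"rz":-8.5,"claw":-1.0}
    - {"tx":0.034,"ty":-0.021,"tz":0.0,"rx":0.0,"ry":0.0,"rz":-1.7,"claw":-1.0}
    - {"tx":0.034,"ty":-0.021,"tz":0.0,"rx":0.0,"ry":0.0,"rz":0.0,"claw":-1.0}

```text
time_s: 2.1
position: [0.5846, 0.2946, 0.2085]
tool_rot: [-0.0, 0.791, 0.612, 0.0]
wrist_force: [0.2, -0.1, -0.6]
width: 1.002
```

```bash
cat >> h.py <<'E'
def topfit(p,x,y,zc,r=.05,tol=.008):
    W=cloud(p); m=(np.hypot(W[...,0]-x,W[...,1]-y)<r)&(abs(W[...,2]-zc)<tol); P=W[m]
    if len(P)<5: return len(P)
    c,rr=cv2.minEnclosingCircle(P[:,:2].astype(np.float32)); return len(P),np.round(P.mean(0),4),np.round(c,4),round(rr,4)
E
python3 - <<'E'
from h import *
p=ctrl.read_camera("wrist"); cv2.imwrite("pics/w1.png",p["image"])
print(ctrl.sense()["position"],topfit(p,.592,.2853,.048))
E
```

```text
[0.58941255 0.29013002 0.20814573] (2081, array([0.5924, 0.2891, 0.049 ]), array([0.5923, 0.2879]), 0.0258)
```

View pics/w1.png

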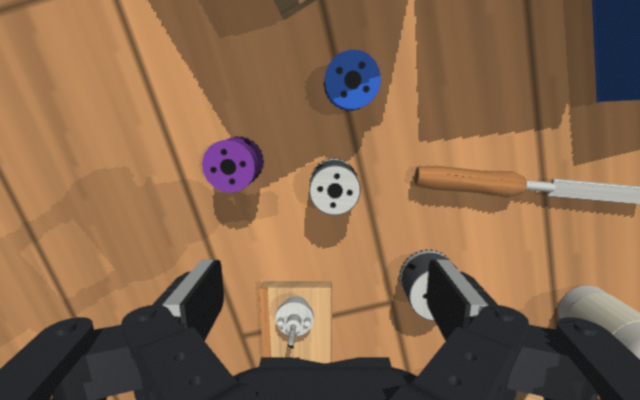

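The 51 mm saw is at (335,188), directly ahead of the jaws, with the blue and purple ones clear of it. I'll settle, then descend in part.

Call:
arm_command:
  increments:
    - {"tx":0.0,"ty":0.0,"tz":-0.03,"rx":0.0,"ry":0.0,"rz":0.0,"claw":-1.0}
    - {"tx":0.0,"ty":0.0,"tz":-0.03,"rx":0.0,"ry":0.0,"rz":0.0,"claw":-1.0}
    - {"tx":0.0,"ty":0.0,"tz":-0.03,"rx":0.0,"ry":0.0,"rz":0.0,"claw":-1.0}
    - {"tx":0.0,"ty":0.0,"tz":0.0,"rx":0.0,"ry":0.0,"rz":0.0,"claw":-1.0}
    - {"tx":0.0,"ty":0.0,"tz":0.0,"rx":0.0,"ry":0.0,"rz":0.0,"claw":-1.0}
  grip_force: 30

```text
time_s: 2.65
position: [0.5831, 0.2957, 0.1187]
tool_rot: [-0.0, 0.79, 0.613, -0.0]
wrist_force: [0.2, 0.2, 0.6]
width: 1.0
```

Run:
```python
from h import *
p=ctrl.read_camera("wrist")
print(ctrl.sense()["position"],topfit(p,.592,.2853,.048))
```

```text
[0.58421749 0.29602041 0.12032832] (3736, array([0.5925, 0.2896, 0.049 ]), array([0.5923, 0.2881]), 0.0257)
```

Call:
arm_command:
  increments:
    - {"tx":0.009,"ty":-0.009,"tz":-0.02,"rx":0.0,"ry":0.0,"rz":0.0,"claw":-1.0}
    - {"tx":0.0,"ty":0.0,"tz":-0.03,"rx":0.0,"ry":0.0,"rz":0.0,"claw":-1.0}
    - {"tx":0.0,"ty":0.0,"tz":-0.025,"rx":0.0,"ry":0.0,"rz":0.0,"claw":-1.0}
    - {"tx":0.0,"ty":0.0,"tz":-0.013,"rx":0.0,"ry":0.0,"rz":0.0,"claw":-1.0}
    - {"tx":0.0,"ty":0.0,"tz":0.0,"rx":0.0,"ry":0.0,"rz":0.0,"claw":-1.0}
    - {"tx":0.0,"ty":0.0,"tz":0.0,"rx":0.0,"ry":0.0,"rz":0.0,"claw":1.0}
    - {"tx":0.0,"ty":0.0,"tz":0.0,"rx":0.0,"ry":0.0,"rz":0.0,"claw":1.0}
    - {"tx":0.0,"ty":0.0,"tz":0.0,"rx":0.0,"ry":0.0,"rz":0.0,"claw":1.0}
    - {"tx":0.0,"ty":0.0,"tz":0.0,"rx":0.0,"ry":0.0,"rz":0.0,"claw":1.0}
    - {"tx":0.0,"ty":0.0,"tz":0.0,"rx":0.0,"ry":0.0,"rz":0.0,"claw":1.0}
    - {"tx":0.0,"ty":0.0,"tz":0.0,"rx":0.0,"ry":0.0,"rz":0.0,"claw":1.0}
  grip_force: 40

```text
time_s: 3.8
position: [0.5923, 0.2866, 0.0306]
tool_rot: [0.0, 0.79, 0.613, 0.0]
wrist_force: [0.4, -0.4, -0.4]
width: -0.0
```

Run:
```python
from h import *
print(ctrl.sense()["width"])
a=ctrl.read_camera("wrist")["image"]; b=ctrl.read_camera("scene"); print(topfit(b,.592,.2853,.048))
cv2.imwrite("pics/w2.png",np.vstack([cv2.resize(a,(480,300)),cv2.resize(b["image"][120:320,320:640],(480,300))]))
```

```text
-0.00014231592306339404
(368, array([0.5999, 0.2834, 0.0477]), array([0.5929, 0.2862]), 0.0266)
```

View pics/w2.png

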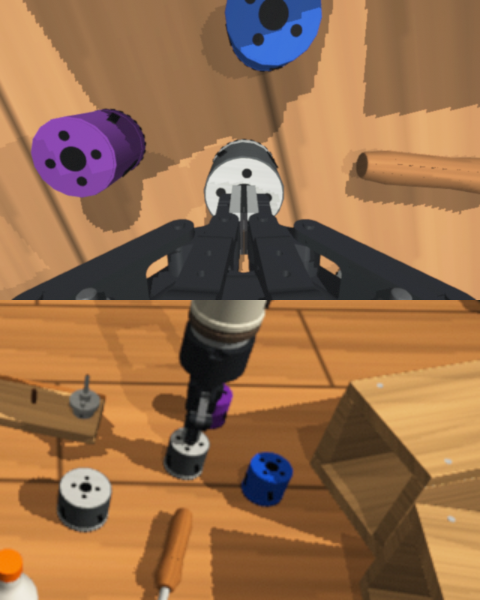

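Run:
```python
from h import *
for n in("wrist","scene"):
    p=ctrl.read_camera(n); W=cloud(p)
    m=(np.hypot(W[...,0]-.592,W[...,1]-.287)<.035)&(W[...,2]>.03)&(W[...,2]<.13)&(p["range_z"]>0)
    print(n,"cam",-np.array(p["R"]).T@p["t"]); P=W[m]
    h,e=np.histogram(P[:,2],20,(.03,.13)); print(h)
    for lo in(.05,.055,.06,.07,.08,.1):
        Q=P[(P[:,2]>lo)&(P[:,2]<lo+.006)]
        if len(Q):print(lo,len(Q),Q.min(0).round(3),Q.max(0).round(3))
print(ctrl.sense())
```

```text
wrist cam [0.6087709  0.3517814  0.19660402]
[ 223  195  233 4602  343   62  251  326  357  395  374  261  793  839
 2019 2858 3408 1630 2648 1996]
0.05 343 [0.569 0.271 0.05 ] [0.617 0.312 0.051]
0.055 101 [0.583 0.291 0.057] [0.604 0.3   0.061]
0.06 319 [0.581 0.29  0.06 ] [0.607 0.3   0.066]
0.07 439 [0.581 0.29  0.07 ] [0.607 0.3   0.076]
0.08 430 [0.581 0.29  0.08 ] [0.607 0.3   0.086]
0.1 2441 [0.557 0.271 0.1  ] [0.627 0.308 0.106]
scene cam [1.18787409 0.06943614 0.69177814]
[ 44  48  50 289  26   8  18  24  21  21  12   1   2   2  13   8   4  19
  33  14]
0.05 29 [0.571 0.265 0.05 ] [0.611 0.31  0.056]
0.055 11 [0.594 0.275 0.055] [0.602 0.294 0.061]
0.06 23 [0.587 0.274 0.06 ] [0.606 0.294 0.066]
0.07 30 [0.59  0.274 0.07 ] [0.607 0.294 0.076]
0.08 13 [0.602 0.275 0.08 ] [0.607 0.288 0.085]
0.1 16 [0.588 0.266 0.1  ] [0.624 0.29  0.105]
{'time_s': 4.0, 'qpos': array([ 2.67421321e-01,  5.46495611e-01,  1.47464875e+00, -2.44383743e-05,
        1.12060214e+00,  5.19615783e-01]), 'joint_velocities': array([ 0.00021495, -0.00013654, -0.00109534,  0.00147952, -0.00044695,
       -0.0010456 ]), 'joint_torque': array([ 2.15330110e-03, -5.07494509e+01, -2.95498735e+01,  6.85553869e-05,
        1.13892056e-03,  1.28899387e-05]), 'position': array([0.59225755, 0.28658041, 0.03043577]), 'tool_rot': array([-1.92108657e-05,  7.90417389e-01,  6.12568646e-01, -7.52915971e-05]), 'wrist_force': array([ 0.45039206,  0.0824716 , -0.04794734]), 'wrist_torque': array([0.00995316, 0.00998987, 0.06209751]), 'width': 0.0016756650058602311}
```

The fingers closed above the saw: the cameras put the tips at z≈0.055, though the reported TCP is at 0.030. That is about 40 mm short of the stated nose length. I'll open and measure the tips open.

Call:
arm_command:
  increments:
    - {"tx":0.0,"ty":0.0,"tz":0.0,"rx":0.0,"ry":0.0,"rz":0.0,"claw":-1.0}
    - {"tx":0.0,"ty":0.0,"tz":0.0,"rx":0.0,"ry":0.0,"rz":0.0,"claw":-1.0}
    - {"tx":0.0,"ty":0.0,"tz":0.0,"rx":0.0,"ry":0.0,"rz":0.0,"claw":-1.0}
    - {"tx":0.0,"ty":0.0,"tz":0.0,"rx":0.0,"ry":0.0,"rz":0.0,"claw":-1.0}
    - {"tx":0.0,"ty":0.0,"tz":0.0,"rx":0.0,"ry":0.0,"rz":0.0,"claw":-1.0}
    - {"tx":0.0,"ty":0.0,"tz":0.0,"rx":0.0,"ry":0.0,"rz":0.0,"claw":-1.0}

```text
time_s: 4.6
position: [0.5923, 0.2866, 0.0305]
tool_rot: [-0.0, 0.79, 0.613, 0.0]
wrist_force: [-0.0, -0.0, 0.8]
width: 0.988
```

Run:
```python
from h import *
s=ctrl.sense();print(s["width"],s["position"])
for n in("wrist","scene"):
    p=ctrl.read_camera(n); W=cloud(p)
    if n=="scene": print(topfit(p,.592,.2853,.048))
    d=W-[.592,.287,0]; a=d[...,0]*.968-d[...,1]*.25; b=d[...,0]*.25+d[...,1]*.968
    for sg in(-1,1):
        m=(sg*a>.038)&(sg*a<.07)&(abs(b)<.02)&(W[...,2]>.015)&(W[...,2]<.13)&(p["range_z"]>0)
        print(n,sg,np.histogram(W[m][:,2],23,(.015,.13))[0], "a",a[m].min() if m.any() else 0, a[m].max() if m.any() else 0)
    cv2.imwrite(f"pics/{n}3.png",p["image"])
```

```text
0.9879995719571255 [0.59233796 0.28661633 0.03051712]
wrist -1 [   0    0    0    0    0    0    0    0    0    0  103  288  388  422
  483  534  452  533  220  967 2621 3414  944] a -0.06999443439970135 -0.038026972726605116
wrist 1 [   0    0    0    0    0    0    0    0    0    0  107  289  376  434
  464  540  456  539  227  944 2590 3467  940] a 0.03803414073291725 0.06999805443437773
(177, array([0.595 , 0.2769, 0.0475]), array([0.5923, 0.2855]), 0.0259)
scene -1 [0 0 0 0 0 0 0 0 0 0 0 1 1 0 0 0 0 0 0 0 0 0 0] a -0.04383495203091358 -0.04063584591005922
scene 1 [ 0  0  0  0  0  0  0  0  0  0  8 12 20 22 24 20  7  0  1  4 11 47  8] a 0.04155511917372498 0.06992427234203985
```

View pics/wrist3.png

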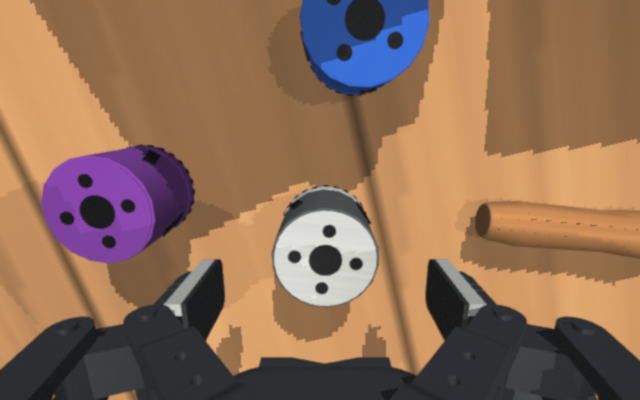

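Open tips stand at z≈0.068, so they are 37 mm above the reported TCP. The saw at (325,258) hasn't moved. I'll go 52 mm lower, with the last part slow.

Call:
arm_command:
  increments:
    - {"tx":0.0,"ty":0.0,"tz":-0.02,"rx":0.0,"ry":0.0,"rz":0.0,"claw":-1.0}
    - {"tx":0.0,"ty":0.0,"tz":-0.012,"rx":0.0,"ry":0.0,"rz":0.0,"claw":-1.0}
    - {"tx":0.0,"ty":0.0,"tz":-0.008,"rx":0.0,"ry":0.0,"rz":0.0,"claw":-1.0}
    - {"tx":0.0,"ty":0.0,"tz":-0.006,"rx":0.0,"ry":0.0,"rz":0.0,"claw":-1.0}
    - {"tx":0.0,"ty":0.0,"tz":-0.004,"rx":0.0,"ry":0.0,"rz":0.0,"claw":-1.0}
    - {"tx":0.0,"ty":0.0,"tz":-0.002,"rx":0.0,"ry":0.0,"rz":0.0,"claw":-1.0}
    - {"tx":0.0,"ty":0.0,"tz":0.0,"rx":0.0,"ry":0.0,"rz":0.0,"claw":-1.0}

```text
time_s: 5.4
position: [0.5924, 0.2866, -0.0214]
tool_rot: [0.0, 0.79, 0.613, 0.0]
wrist_force: [-0.5, -0.2, 1.0]
width: 1.002
```

Call:
arm_command:
  increments:
    - {"tx":0.0,"ty":0.0,"tz":0.0,"rx":0.0,"ry":0.0,"rz":0.0,"claw":1.0}
    - {"tx":0.0,"ty":0.0,"tz":0.0,"rx":0.0,"ry":0.0,"rz":0.0,"claw":1.0}
    - {"tx":0.0,"ty":0.0,"tz":0.0,"rx":0.0,"ry":0.0,"rz":0.0,"claw":1.0}
    - {"tx":0.0,"ty":0.0,"tz":0.0,"rx":0.0,"ry":0.0,"rz":0.0,"claw":1.0}
    - {"tx":0.0,"ty":0.0,"tz":0.0,"rx":0.0,"ry":0.0,"rz":0.0,"claw":1.0}
  grip_force: 40

```text
time_s: 5.9
position: [0.5928, 0.2868, -0.0208]
tool_rot: [0.0, 0.79, 0.613, 0.0]
wrist_force: [-0.6, 0.6, 3.7]
width: 0.588
```

Width 0.588 ≈ 50 mm, so the saw is held. Lift and carry it over its dowel.

Call:
arm_command:
  increments:
    - {"tx":0.0,"ty":0.0,"tz":0.03,"rx":0.0,"ry":0.0,"rz":0.0,"claw":1.0}
    - {"tx":0.0,"ty":0.0,"tz":0.04,"rx":0.0,"ry":0.0,"rz":0.0,"claw":1.0}
    - {"tx":0.0,"ty":0.0,"tz":0.04,"rx":0.0,"ry":0.0,"rz":0.0,"claw":1.0}
    - {"tx":-0.014,"ty":-0.029,"tz":0.01,"rx":0.0,"ry":0.0,"rz":0.0,"claw":1.0}
    - {"tx":-0.02,"ty":-0.04,"tz":0.0,"rx":0.0,"ry":0.0,"rz":0.0,"claw":1.0}
    - {"tx":-0.02,"ty":-0.04,"tz":0.0,"rx":0.0,"ry":0.0,"rz":0.0,"claw":1.0}
    - {"tx":-0.02,"ty":-0.04,"tz":0.0,"rx":0.0,"ry":0.0,"rz":0.0,"claw":1.0}
    - {"tx":-0.02,"ty":-0.04,"tz":0.0,"rx":0.0,"ry":0.0,"rz":0.0,"claw":1.0}
    - {"tx":-0.01,"ty":-0.04,"tz":0.0,"rx":0.0,"ry":0.0,"rz":0.0,"claw":1.0}
    - {"tx":-0.01,"ty":-0.03,"tz":0.0,"rx":0.0,"ry":0.0,"rz":0.0,"claw":1.0}
    - {"tx":0.0,"ty":-0.01,"tz":0.0,"rx":0.0,"ry":0.0,"rz":0.0,"claw":1.0}
    - {"tx":0.0,"ty":0.0,"tz":0.0,"rx":0.0,"ry":0.0,"rz":0.0,"claw":1.0}

```text
time_s: 7.1
position: [0.4783, 0.0168, 0.0984]
tool_rot: [-0.0, 0.791, 0.612, 0.0]
wrist_force: [-0.1, 0.9, -0.5]
width: 0.585
```

Run:
```python
from h import *
s=ctrl.sense();print(s["width"],s["position"])
p=ctrl.read_camera("wrist"); W=cloud(p); cv2.imwrite("pics/w4.png",p["image"])
x,y=s["position"][:2]
h=np.histogram(W[(np.hypot(W[...,0]-x,W[...,1]-y)<.04)][:,2],30,(.05,.2)); print(h[0])
for zc in(.145,.155,.165): print(zc,topfit(p,x,y,zc,.045,.006))
for d in ctrl.pinpoint(p,"dowel_a"): print(d["score"],world(p,*d["location"],.02))
m=(abs(W[...,2]-.02)<.006); 
P=W[m&(W[...,1]<.22)&(W[...,0]>.35)&(W[...,0]<.6)]; print(cv2.minAreaRect(P[:,:2].astype(np.float32)))
p=ctrl.read_camera("top"); W=cloud(p)
m=(np.hypot(W[...,0]-x,W[...,1]-y)<.04)&(W[...,2]>.03)
print(np.histogram(W[m][:,2],34,(.03,.2))[0])
```

```text
0.5850670838549542 [0.47831776 0.01675679 0.09838537]
[    0     0     0     0     0     0     0     0     0     0     0     0
     0     1   334   449   518   728   815   949  1041   960  1362 14497
   921  1493   417   186  1348  2956]
0.145 (2141, array([0.4826, 0.0334, 0.1454]), array([0.4798, 0.0234]), 0.039)
0.155 (2422, array([0.4827, 0.0342, 0.1549]), array([0.4795, 0.0239]), 0.039)
0.165 (16468, array([0.48  , 0.025 , 0.1677]), array([0.4802, 0.0241]), 0.0444)
0.52 [0.49601917 0.08865075 0.02      ]
0.46 [0.47832406 0.01917899 0.02      ]
((0.49126526713371277, 0.06974716484546661), (0.16669979691505432, 0.08436093479394913), 75.44371795654297)
[0 0 0 0 0 0 0 0 0 0 0 0 0 0 0 0 0 0 0 0 0 0 0 0 0 0 0 0 0 0 0 0 0 0]
```

View pics/w4.png

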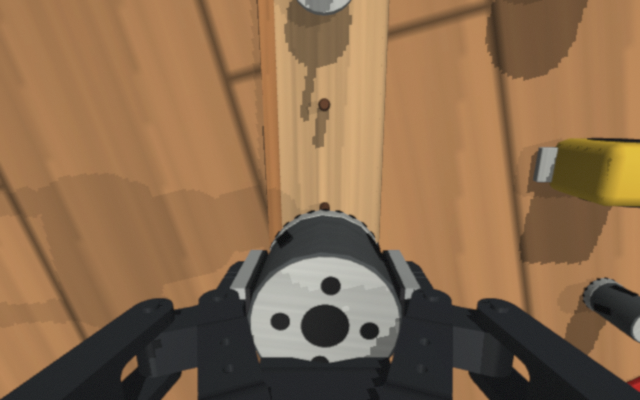

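The saw hangs level in the jaws. Dowels at (324,104) and (325,207) line up with it, and the wrist camera's dowel position (0.478, 0.019) has the same +2.6 mm y offset it had at the saw. Lowering.

Call:
arm_command:
  increments:
    - {"tx":0.0,"ty":0.0,"tz":-0.025,"rx":0.0,"ry":0.0,"rz":0.0,"claw":1.0}
    - {"tx":0.0,"ty":0.0,"tz":-0.025,"rx":0.0,"ry":0.0,"rz":0.0,"claw":1.0}
    - {"tx":0.0,"ty":0.0,"tz":-0.02,"rx":0.0,"ry":0.0,"rz":0.0,"claw":1.0}
    - {"tx":0.0,"ty":0.0,"tz":-0.012,"rx":0.0,"ry":0.0,"rz":0.0,"claw":1.0}
    - {"tx":0.0,"ty":0.0,"tz":-0.007,"rx":0.0,"ry":0.0,"rz":0.0,"claw":1.0}
    - {"tx":0.0,"ty":0.0,"tz":-0.004,"rx":0.0,"ry":0.0,"rz":0.0,"claw":1.0}
    - {"tx":0.0,"ty":0.0,"tz":-0.003,"rx":0.0,"ry":0.0,"rz":0.0,"claw":1.0}
    - {"tx":0.0,"ty":0.0,"tz":-0.002,"rx":0.0,"ry":0.0,"rz":0.0,"claw":1.0}
    - {"tx":0.0,"ty":0.0,"tz":0.0,"rx":0.0,"ry":0.0,"rz":0.0,"claw":1.0}

```text
time_s: 8.15
position: [0.4787, 0.0175, 0.0008]
tool_rot: [0.0, 0.79, 0.613, 0.0]
wrist_force: [-0.1, 0.2, -0.6]
width: 0.591
```

Call:
arm_command:
  increments:
    - {"tx":0.0,"ty":0.0,"tz":-0.001,"rx":0.0,"ry":0.0,"rz":0.0,"claw":1.0}
    - {"tx":0.0,"ty":0.0,"tz":-0.001,"rx":0.0,"ry":0.0,"rz":0.0,"claw":1.0}
    - {"tx":0.0,"ty":0.0,"tz":0.0,"rx":0.0,"ry":0.0,"rz":0.0,"claw":1.0}

```text
time_s: 8.45
position: [0.4787, 0.0175, -0.0009]
tool_rot: [0.0, 0.79, 0.613, 0.0]
wrist_force: [-1.6, 1.0, 3.9]
width: 0.591
```

Call:
arm_command:
  increments:
    - {"tx":0.0,"ty":0.0,"tz":0.0,"rx":0.0,"ry":0.0,"rz":0.0,"claw":-0.3}
    - {"tx":0.0,"ty":0.0,"tz":0.0,"rx":0.0,"ry":0.0,"rz":0.0,"claw":-0.6}
    - {"tx":0.0,"ty":0.0,"tz":0.0,"rx":0.0,"ry":0.0,"rz":0.0,"claw":-1.0}
    - {"tx":0.0,"ty":0.0,"tz":0.0,"rx":0.0,"ry":0.0,"rz":0.0,"claw":-1.0}
    - {"tx":0.0,"ty":0.0,"tz":0.02,"rx":0.0,"ry":0.0,"rz":0.0,"claw":-1.0}
    - {"tx":0.0,"ty":0.0,"tz":0.04,"rx":0.0,"ry":0.0,"rz":0.0,"claw":-1.0}
    - {"tx":0.0,"ty":0.0,"tz":0.04,"rx":0.0,"ry":0.0,"rz":0.0,"claw":-1.0}
    - {"tx":0.034,"ty":0.022,"tz":0.0,"rx":0.0,"ry":0.0,"rz":0.0,"claw":-1.0}
    - {"tx":0.04,"ty":0.03,"tz":0.0,"rx":0.0,"ry":0.0,"rz":0.0,"claw":-1.0}
    - {"tx":0.04,"ty":0.03,"tz":0.0,"rx":0.0,"ry":0.0,"rz":0.0,"claw":-1.0}
    - {"tx":0.04,"ty":0.03,"tz":0.0,"rx":0.0,"ry":0.0,"rz":0.0,"claw":-1.0}
    - {"tx":0.04,"ty":0.02,"tz":0.0,"rx":0.0,"ry":0.0,"rz":0.0,"claw":-1.0}

```text
time_s: 9.65
position: [0.6734, 0.152, 0.0981]
tool_rot: [-0.0, 0.79, 0.613, 0.0]
wrist_force: [-0.2, -0.9, 0.0]
width: 1.001
```

Call:
arm_command:
  increments:
    - {"tx":0.0,"ty":0.0,"tz":0.0,"rx":0.0,"ry":0.0,"rz":0.0,"claw":-1.0}
    - {"tx":0.0,"ty":0.0,"tz":0.0,"rx":0.0,"ry":0.0,"rz":0.0,"claw":-1.0}
    - {"tx":0.0,"ty":0.0,"tz":0.0,"rx":0.0,"ry":0.0,"rz":0.0,"claw":-1.0}

```text
time_s: 9.95
position: [0.6715, 0.1492, 0.0983]
tool_rot: [-0.0, 0.791, 0.612, -0.0]
wrist_force: [-0.4, 0.7, -0.1]
width: 0.999
```

Run:
```python
from h import *
s=ctrl.sense();print(s["width"],s["position"])
p=ctrl.read_camera("wrist"); print(topfit(p,.672,.15,.048))
p=ctrl.read_camera("top"); print(topfit(p,.672,.148,.048),topfit(p,.478,.017,.068))
cv2.imwrite("pics/t5.png",cv2.resize(p["image"][120:300,160:480],(800,450)))
```

```text
0.9994936228951934 [0.67149932 0.14916951 0.09834723]
(6985, array([0.6726, 0.1518, 0.049 ]), array([0.6722, 0.1503]), 0.0321)
4 (380, array([0.4782, 0.0168, 0.07  ]), array([0.4782, 0.0168]), 0.0253)
```

View pics/t5.png

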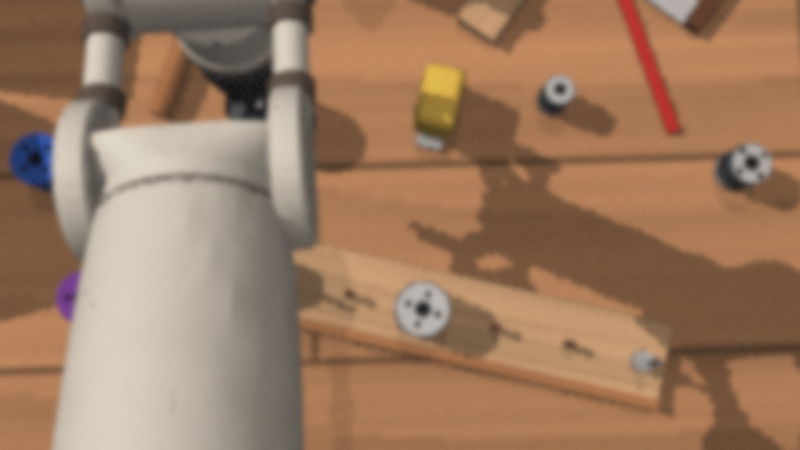

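The 51 saw stands at (0.4782, 0.0168), within 1 mm of its dowel. Now the 64.

Call:
arm_command:
  increments:
    - {"tx":0.0,"ty":0.0,"tz":-0.03,"rx":0.0,"ry":0.0,"rz":0.0,"claw":-1.0}
    - {"tx":0.0,"ty":0.0,"tz":-0.03,"rx":0.0,"ry":0.0,"rz":0.0,"claw":-1.0}
    - {"tx":0.0,"ty":0.0,"tz":-0.025,"rx":0.0,"ry":0.0,"rz":0.0,"claw":-1.0}
    - {"tx":0.0,"ty":0.0,"tz":-0.02,"rx":0.0,"ry":0.0,"rz":0.0,"claw":-1.0}
    - {"tx":0.0,"ty":0.0,"tz":-0.01,"rx":0.0,"ry":0.0,"rz":0.0,"claw":-1.0}
    - {"tx":0.0,"ty":0.0,"tz":-0.005,"rx":0.0,"ry":0.0,"rz":0.0,"claw":-1.0}
    - {"tx":0.0,"ty":0.0,"tz":0.0,"rx":0.0,"ry":0.0,"rz":0.0,"claw":-1.0}
    - {"tx":0.0,"ty":0.0,"tz":0.0,"rx":0.0,"ry":0.0,"rz":0.0,"claw":1.0}
    - {"tx":0.0,"ty":0.0,"tz":0.0,"rx":0.0,"ry":0.0,"rz":0.0,"claw":1.0}
    - {"tx":0.0,"ty":0.0,"tz":0.0,"rx":0.0,"ry":0.0,"rz":0.0,"claw":1.0}
    - {"tx":0.0,"ty":0.0,"tz":0.0,"rx":0.0,"ry":0.0,"rz":0.0,"claw":1.0}
  grip_force: 50

```text
time_s: 11.15
position: [0.6739, 0.1497, -0.0194]
tool_rot: [0.001, 0.79, 0.613, 0.001]
wrist_force: [-0.6, -0.1, 6.0]
width: 0.742
```

Call:
arm_command:
  increments:
    - {"tx":0.0,"ty":0.0,"tz":0.03,"rx":0.0,"ry":0.0,"rz":0.0,"claw":1.0}
    - {"tx":0.0,"ty":0.0,"tz":0.04,"rx":0.0,"ry":0.0,"rz":0.0,"claw":1.0}
    - {"tx":0.0,"ty":0.0,"tz":0.04,"rx":0.0,"ry":0.0,"rz":0.0,"claw":1.0}
    - {"tx":-0.026,"ty":-0.012,"tz":0.01,"rx":0.0,"ry":0.0,"rz":0.0,"claw":1.0}
    - {"tx":-0.04,"ty":-0.015,"tz":0.0,"rx":0.0,"ry":0.0,"rz":0.0,"claw":1.0}
    - {"tx":-0.04,"ty":-0.015,"tz":0.0,"rx":0.0,"ry":0.0,"rz":0.0,"claw":1.0}
    - {"tx":-0.04,"ty":-0.01,"tz":0.0,"rx":0.0,"ry":0.0,"rz":0.0,"claw":1.0}
    - {"tx":-0.03,"ty":-0.01,"tz":0.0,"rx":0.0,"ry":0.0,"rz":0.0,"claw":1.0}
    - {"tx":0.0,"ty":0.0,"tz":0.0,"rx":0.0,"ry":0.0,"rz":0.0,"claw":1.0}
    - {"tx":0.0,"ty":0.0,"tz":0.0,"rx":0.0,"ry":0.0,"rz":0.0,"claw":1.0}
    - {"tx":0.0,"ty":0.0,"tz":0.0,"rx":0.0,"ry":0.0,"rz":0.0,"claw":1.0}

```text
time_s: 12.25
position: [0.4975, 0.0877, 0.0991]
tool_rot: [0.001, 0.79, 0.613, 0.001]
wrist_force: [0.4, -0.3, -2.0]
width: 0.747
```

Run:
```python
from h import *
s=ctrl.sense();print(s["width"],s["position"],s["wrist_force"])
p=ctrl.read_camera("wrist"); W=cloud(p); cv2.imwrite("pics/w6.png",p["image"])
x,y=s["position"][:2]
m=(np.hypot(W[...,0]-x,W[...,1]-y)<.05)
print(np.histogram(W[m][:,2],30,(.05,.2))[0])
print(topfit(p,x,y,.167,.06,.004))
for d in ctrl.pinpoint(p,"arbor_large"): print(d["score"],world(p,*d["location"],.02))
```

```text
0.7465183103756117 [0.49750369 0.08766716 0.09905832] [ 0.36715529 -0.30799752 -1.95416582]
[    0     0     0     0     0     0     0     0     0     0     0     0
     0    23   374   422   403   662   773   960   994  1078  1108 21023
   786  1408  3624   226   859  3080]
(21584, array([0.4993, 0.0966, 0.1674]), array([0.4968, 0.0949]), 0.0522)
```

View pics/w6.png

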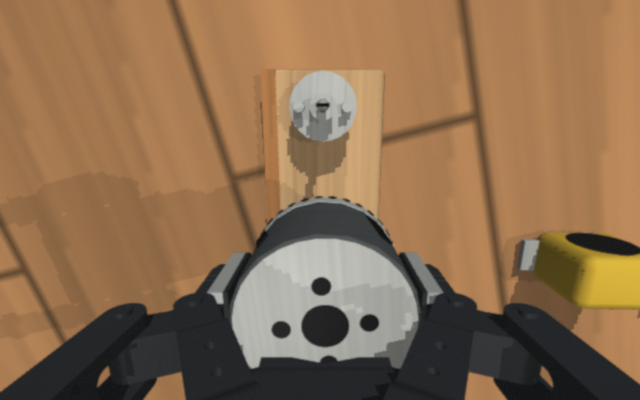

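The saw is held level and the arbor is lined up at (323,105). I'll trim 1 mm and lower.

Call:
arm_command:
  increments:
    - {"tx":-0.001,"ty":-0.001,"tz":-0.025,"rx":0.0,"ry":0.0,"rz":0.0,"claw":1.0}
    - {"tx":0.0,"ty":0.0,"tz":-0.025,"rx":0.0,"ry":0.0,"rz":0.0,"claw":1.0}
    - {"tx":0.0,"ty":0.0,"tz":-0.02,"rx":0.0,"ry":0.0,"rz":0.0,"claw":1.0}
    - {"tx":0.0,"ty":0.0,"tz":-0.012,"rx":0.0,"ry":0.0,"rz":0.0,"claw":1.0}
    - {"tx":0.0,"ty":0.0,"tz":-0.007,"rx":0.0,"ry":0.0,"rz":0.0,"claw":1.0}
    - {"tx":0.0,"ty":0.0,"tz":-0.004,"rx":0.0,"ry":0.0,"rz":0.0,"claw":1.0}
    - {"tx":0.0,"ty":0.0,"tz":-0.003,"rx":0.0,"ry":0.0,"rz":0.0,"claw":1.0}
    - {"tx":0.0,"ty":0.0,"tz":-0.002,"rx":0.0,"ry":0.0,"rz":0.0,"claw":1.0}
    - {"tx":0.0,"ty":0.0,"tz":0.0,"rx":0.0,"ry":0.0,"rz":0.0,"claw":1.0}
    - {"tx":0.0,"ty":0.0,"tz":-0.001,"rx":0.0,"ry":0.0,"rz":0.0,"claw":1.0}
    - {"tx":0.0,"ty":0.0,"tz":0.0,"rx":0.0,"ry":0.0,"rz":0.0,"claw":1.0}

```text
time_s: 13.45
position: [0.4958, 0.0866, 0.0006]
tool_rot: [0.0, 0.79, 0.613, 0.0]
wrist_force: [-3.1, -0.1, 4.9]
width: 0.742
```

Call:
arm_command:
  increments:
    - {"tx":0.0,"ty":0.0,"tz":0.0,"rx":0.0,"ry":0.0,"rz":0.0,"claw":-0.6}
    - {"tx":0.0,"ty":0.0,"tz":0.0,"rx":0.0,"ry":0.0,"rz":0.0,"claw":-1.0}
    - {"tx":0.0,"ty":0.0,"tz":0.0,"rx":0.0,"ry":0.0,"rz":0.0,"claw":-1.0}
    - {"tx":0.0,"ty":0.0,"tz":0.0,"rx":0.0,"ry":0.0,"rz":0.0,"claw":-1.0}
    - {"tx":0.0,"ty":0.0,"tz":0.02,"rx":0.0,"ry":0.0,"rz":0.0,"claw":-1.0}
    - {"tx":0.0,"ty":0.0,"tz":0.04,"rx":0.0,"ry":0.0,"rz":0.0,"claw":-1.0}
    - {"tx":0.0,"ty":0.0,"tz":0.04,"rx":0.0,"ry":0.0,"rz":0.0,"claw":-1.0}
    - {"tx":0.012,"ty":-0.04,"tz":0.0,"rx":0.0,"ry":0.0,"rz":0.0,"claw":-1.0}
    - {"tx":0.012,"ty":-0.04,"tz":0.0,"rx":0.0,"ry":0.0,"rz":0.0,"claw":-1.0}
    - {"tx":0.012,"ty":-0.04,"tz":0.0,"rx":0.0,"ry":0.0,"rz":0.0,"claw":-1.0}
    - {"tx":0.012,"ty":-0.04,"tz":0.0,"rx":0.0,"ry":0.0,"rz":0.0,"claw":-1.0}
    - {"tx":0.012,"ty":-0.04,"tz":0.0,"rx":0.0,"ry":0.0,"rz":0.0,"claw":-1.0}

```text
time_s: 14.65
position: [0.5556, -0.1151, 0.0995]
tool_rot: [0.0, 0.79, 0.613, 0.0]
wrist_force: [1.0, 1.1, 0.8]
width: 1.002
```

Call:
arm_command:
  increments:
    - {"tx":0.012,"ty":-0.04,"tz":0.0,"rx":0.0,"ry":0.0,"rz":0.0,"claw":-1.0}
    - {"tx":0.012,"ty":-0.04,"tz":0.0,"rx":0.0,"ry":0.0,"rz":0.0,"claw":-1.0}
    - {"tx":0.012,"ty":-0.04,"tz":0.0,"rx":0.0,"ry":0.0,"rz":0.0,"claw":-1.0}
    - {"tx":0.012,"ty":-0.04,"tz":0.0,"rx":0.0,"ry":0.0,"rz":0.0,"claw":-1.0}
    - {"tx":0.004,"ty":-0.029,"tz":0.0,"rx":0.0,"ry":0.0,"rz":0.0,"claw":-1.0}
    - {"tx":0.0,"ty":0.0,"tz":0.0,"rx":0.0,"ry":0.0,"rz":0.0,"claw":-1.0}
    - {"tx":0.0,"ty":0.0,"tz":0.0,"rx":0.0,"ry":0.0,"rz":0.0,"claw":-1.0}
    - {"tx":0.0,"ty":0.0,"tz":0.0,"rx":0.0,"ry":0.0,"rz":0.0,"claw":-1.0}

```text
time_s: 15.45
position: [0.6071, -0.3011, 0.0991]
tool_rot: [-0.001, 0.79, 0.613, 0.0]
wrist_force: [-0.8, 0.2, -0.1]
width: 0.997
```

Run:
```python
from h import *
s=ctrl.sense();print(s["width"],s["position"])
p=ctrl.read_camera("wrist"); print(topfit(p,.608,-.304,.048))
p=ctrl.read_camera("top"); print(topfit(p,.608,-.304,.048),topfit(p,.478,.017,.068,.036),topfit(p,.496,.086,.068,.036))
```

```text
0.9973904964995685 [ 0.60711212 -0.30105207  0.09914596]
(2749, array([ 0.6094, -0.3009,  0.0489]), array([ 0.609 , -0.3022]), 0.0201)
(230, array([ 0.608 , -0.3026,  0.05  ]), array([ 0.6088, -0.304 ]), 0.0202) (381, array([0.4782, 0.017 , 0.0701]), array([0.4782, 0.0169]), 0.0253) (595, array([0.4949, 0.0847, 0.0702]), array([0.4949, 0.0847]), 0.0318)
```

Call:
arm_command:
  increments:
    - {"tx":0.0015,"ty":-0.002,"tz":-0.03,"rx":0.0,"ry":0.0,"rz":0.0,"claw":-1.0}
    - {"tx":0.0,"ty":0.0,"tz":-0.03,"rx":0.0,"ry":0.0,"rz":0.0,"claw":-1.0}
    - {"tx":0.0,"ty":0.0,"tz":-0.025,"rx":0.0,"ry":0.0,"rz":0.0,"claw":-1.0}
    - {"tx":0.0,"ty":0.0,"tz":-0.02,"rx":0.0,"ry":0.0,"rz":0.0,"claw":-1.0}
    - {"tx":0.0,"ty":0.0,"tz":-0.009,"rx":0.0,"ry":0.0,"rz":0.0,"claw":-1.0}
    - {"tx":0.0,"ty":0.0,"tz":-0.004,"rx":0.0,"ry":0.0,"rz":0.0,"claw":-1.0}
    - {"tx":0.0,"ty":0.0,"tz":0.0,"rx":0.0,"ry":0.0,"rz":0.0,"claw":-1.0}
    - {"tx":0.0,"ty":0.0,"tz":0.0,"rx":0.0,"ry":0.0,"rz":0.0,"claw":1.0}
    - {"tx":0.0,"ty":0.0,"tz":0.0,"rx":0.0,"ry":0.0,"rz":0.0,"claw":1.0}
    - {"tx":0.0,"ty":0.0,"tz":0.0,"rx":0.0,"ry":0.0,"rz":0.0,"claw":1.0}
    - {"tx":0.0,"ty":0.0,"tz":0.0,"rx":0.0,"ry":0.0,"rz":0.0,"claw":1.0}
    - {"tx":0.0,"ty":0.0,"tz":0.0,"rx":0.0,"ry":0.0,"rz":0.0,"claw":1.0}
  grip_force: 40

```text
time_s: 16.75
position: [0.6094, -0.3048, -0.0175]
tool_rot: [0.001, 0.79, 0.613, 0.0]
wrist_force: [-0.6, 1.1, 5.1]
width: 0.461
```

Call:
arm_command:
  increments:
    - {"tx":0.0,"ty":0.0,"tz":0.03,"rx":0.0,"ry":0.0,"rz":0.0,"claw":1.0}
    - {"tx":0.0,"ty":0.0,"tz":0.04,"rx":0.0,"ry":0.0,"rz":0.0,"claw":1.0}
    - {"tx":0.0,"ty":0.0,"tz":0.04,"rx":0.0,"ry":0.0,"rz":0.0,"claw":1.0}
    - {"tx":-0.019,"ty":0.03,"tz":0.01,"rx":0.0,"ry":0.0,"rz":0.0,"claw":1.0}
    - {"tx":-0.02,"ty":0.04,"tz":0.0,"rx":0.0,"ry":0.0,"rz":0.0,"claw":1.0}
    - {"tx":-0.03,"ty":0.04,"tz":0.0,"rx":0.0,"ry":0.0,"rz":0.0,"claw":1.0}
    - {"tx":-0.03,"ty":0.04,"tz":0.0,"rx":0.0,"ry":0.0,"rz":0.0,"claw":1.0}
    - {"tx":-0.02,"ty":0.04,"tz":0.0,"rx":0.0,"ry":0.0,"rz":0.0,"claw":1.0}
    - {"tx":-0.02,"ty":0.04,"tz":0.0,"rx":0.0,"ry":0.0,"rz":0.0,"claw":1.0}
    - {"tx":-0.01,"ty":0.02,"tz":0.0,"rx":0.0,"ry":0.0,"rz":0.0,"claw":1.0}
    - {"tx":0.0,"ty":0.0,"tz":0.0,"rx":0.0,"ry":0.0,"rz":0.0,"claw":1.0}
    - {"tx":0.0,"ty":0.0,"tz":0.0,"rx":0.0,"ry":0.0,"rz":0.0,"claw":1.0}

```text
time_s: 17.95
position: [0.4598, -0.0544, 0.1014]
tool_rot: [0.0, 0.79, 0.613, -0.0]
wrist_force: [0.3, -1.1, -0.2]
width: 0.46
```

Call:
arm_command:
  increments:
    - {"tx":0.0,"ty":0.0,"tz":0.0,"rx":0.0,"ry":0.0,"rz":0.0,"claw":1.0}

```text
time_s: 18.05
position: [0.4604, -0.0553, 0.1017]
tool_rot: [0.0, 0.791, 0.612, 0.0]
wrist_force: [0.0, -0.2, -1.0]
width: 0.464
```

Run:
```python
from h import *
s=ctrl.sense();print(s["width"],s["position"],s["wrist_force"])
p=ctrl.read_camera("wrist"); W=cloud(p)
cv2.imwrite("pics/w7.png",p["image"])
b=cv2.cvtColor(p["image"],cv2.COLOR_BGR2GRAY)
for z in(.163,.1675,.171):
    m=(abs(W[...,2]-z)<.002)&(np.hypot(W[...,0]-s["position"][0],W[...,1]-s["position"][1])<.035)&(b>120); P=W[m]
    print(z,len(P),cv2.minEnclosingCircle(P[:,:2].astype(np.float32)) if len(P)>5 else 0)
```

```text
0.46392126712098825 [ 0.46039802 -0.05528795  0.10166405] [ 0.02880258 -0.21149389 -1.0387071 ]
0.163 224 ((0.46279120445251465, -0.04385483264923096), 0.025877829641103745)
0.1675 5790 ((0.457140177488327, -0.05141090229153633), 0.022256668657064438)
0.171 478 ((0.4604991674423218, -0.05163555592298508), 0.0184006504714489)
```

View pics/w7.png

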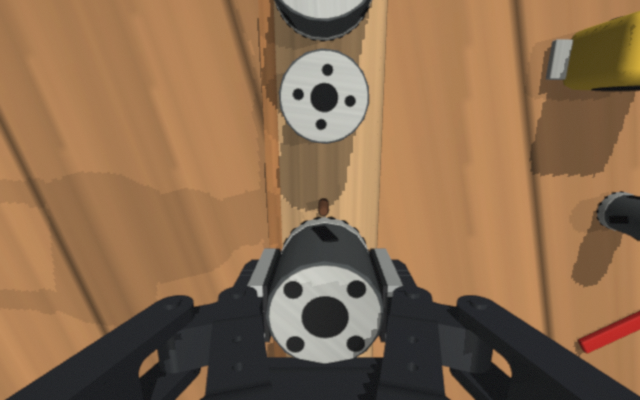

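Dowel at (323,207), in the same relative place as for the 51; the 40 saw is level and centred to about 1 mm. Lowering.

Call:
arm_command:
  increments:
    - {"tx":0.0,"ty":0.0,"tz":-0.025,"rx":0.0,"ry":0.0,"rz":0.0,"claw":1.0}
    - {"tx":0.0,"ty":0.0,"tz":-0.025,"rx":0.0,"ry":0.0,"rz":0.0,"claw":1.0}
    - {"tx":0.0,"ty":0.0,"tz":-0.02,"rx":0.0,"ry":0.0,"rz":0.0,"claw":1.0}
    - {"tx":0.0,"ty":0.0,"tz":-0.012,"rx":0.0,"ry":0.0,"rz":0.0,"claw":1.0}
    - {"tx":0.0,"ty":0.0,"tz":-0.007,"rx":0.0,"ry":0.0,"rz":0.0,"claw":1.0}
    - {"tx":0.0,"ty":0.0,"tz":-0.004,"rx":0.0,"ry":0.0,"rz":0.0,"claw":1.0}
    - {"tx":0.0,"ty":0.0,"tz":-0.003,"rx":0.0,"ry":0.0,"rz":0.0,"claw":1.0}
    - {"tx":0.0,"ty":0.0,"tz":-0.002,"rx":0.0,"ry":0.0,"rz":0.0,"claw":1.0}
    - {"tx":0.0,"ty":0.0,"tz":0.0,"rx":0.0,"ry":0.0,"rz":0.0,"claw":1.0}
    - {"tx":0.0,"ty":0.0,"tz":-0.001,"rx":0.0,"ry":0.0,"rz":0.0,"claw":1.0}
    - {"tx":0.0,"ty":0.0,"tz":0.0,"rx":0.0,"ry":0.0,"rz":0.0,"claw":1.0}

```text
time_s: 19.2
position: [0.46, -0.0544, 0.0027]
tool_rot: [0.0, 0.79, 0.613, 0.0]
wrist_force: [0.5, 0.5, -0.7]
width: 0.457
```

Call:
arm_command:
  increments:
    - {"tx":0.0,"ty":0.0,"tz":-0.001,"rx":0.0,"ry":0.0,"rz":0.0,"claw":1.0}
    - {"tx":0.0,"ty":0.0,"tz":0.0,"rx":0.0,"ry":0.0,"rz":0.0,"claw":1.0}

```text
time_s: 19.4
position: [0.4601, -0.0545, 0.0025]
tool_rot: [-0.0, 0.79, 0.613, -0.0]
wrist_force: [-3.1, 1.6, 7.8]
width: 0.462
```

Call:
arm_command:
  increments:
    - {"tx":0.0,"ty":0.0,"tz":0.0,"rx":0.0,"ry":0.0,"rz":0.0,"claw":-0.3}
    - {"tx":0.0,"ty":0.0,"tz":0.0,"rx":0.0,"ry":0.0,"rz":0.0,"claw":-0.7}
    - {"tx":0.0,"ty":0.0,"tz":0.0,"rx":0.0,"ry":0.0,"rz":0.0,"claw":-1.0}
    - {"tx":0.0,"ty":0.0,"tz":0.0,"rx":0.0,"ry":0.0,"rz":0.0,"claw":-1.0}
    - {"tx":0.0,"ty":0.0,"tz":0.02,"rx":0.0,"ry":0.0,"rz":0.0,"claw":-1.0}
    - {"tx":0.0,"ty":0.0,"tz":0.04,"rx":0.0,"ry":0.0,"rz":0.0,"claw":-1.0}
    - {"tx":0.0,"ty":0.0,"tz":0.04,"rx":0.0,"ry":0.0,"rz":0.0,"claw":-1.0}
    - {"tx":0.046,"ty":-0.014,"tz":0.0,"rx":0.0,"ry":0.0,"rz":0.0,"claw":-1.0}
    - {"tx":0.046,"ty":-0.014,"tz":0.0,"rx":0.0,"ry":0.0,"rz":0.0,"claw":-1.0}
    - {"tx":0.046,"ty":-0.014,"tz":0.0,"rx":0.0,"ry":0.0,"rz":0.0,"claw":-1.0}
    - {"tx":0.046,"ty":-0.014,"tz":0.0,"rx":0.0,"ry":0.0,"rz":0.0,"claw":-1.0}
    - {"tx":0.042,"ty":-0.012,"tz":0.0,"rx":0.0,"ry":0.0,"rz":0.0,"claw":-1.0}

```text
time_s: 20.6
position: [0.6876, -0.1231, 0.1011]
tool_rot: [0.0, 0.79, 0.612, 0.0]
wrist_force: [-0.4, -0.3, 0.9]
width: 1.0
```

Call:
arm_command:
  increments:
    - {"tx":0.0,"ty":0.0,"tz":0.0,"rx":0.0,"ry":0.0,"rz":0.0,"claw":-1.0}
    - {"tx":0.0,"ty":0.0,"tz":0.0,"rx":0.0,"ry":0.0,"rz":0.0,"claw":-1.0}
    - {"tx":0.0,"ty":0.0,"tz":0.0,"rx":0.0,"ry":0.0,"rz":0.0,"claw":-1.0}
    - {"tx":0.0,"ty":0.0,"tz":0.0,"rx":0.0,"ry":0.0,"rz":0.0,"claw":-1.0}

```text
time_s: 21.0
position: [0.685, -0.122, 0.1021]
tool_rot: [0.0, 0.79, 0.613, 0.0]
wrist_force: [0.6, -0.6, 0.1]
width: 1.002
```

Run:
```python
from h import *
s=ctrl.sense();print(s["width"],s["position"])
p=ctrl.read_camera("wrist"); print(topfit(p,.686,-.1232,.048))
for n in("top","scene"):
    p=ctrl.read_camera(n); print(topfit(p,.46,-.053,.068,.036),topfit(p,.478,.017,.068,.036),topfit(p,.496,.086,.068,.036))
```

```text
1.0024322306976565 [ 0.68501384 -0.1219869   0.10210075]
(1528, array([ 0.6868, -0.1202,  0.0488]), array([ 0.6866, -0.1212]), 0.015)
0 (378, array([0.4782, 0.0169, 0.0702]), array([0.4783, 0.0169]), 0.0253) (590, array([0.495 , 0.0847, 0.0701]), array([0.4948, 0.0848]), 0.0319)
(225, array([ 0.4641, -0.0531,  0.0678]), array([ 0.4615, -0.0517]), 0.0214) (366, array([0.4823, 0.0172, 0.068 ]), array([0.4784, 0.017 ]), 0.0268) (586, array([0.4995, 0.0851, 0.068 ]), array([0.4954, 0.0846]), 0.0342)
```

Call:
arm_command:
  increments:
    - {"tx":0.0015,"ty":-0.0005,"tz":-0.03,"rx":0.0,"ry":0.0,"rz":0.0,"claw":-1.0}
    - {"tx":0.0,"ty":0.0,"tz":-0.03,"rx":0.0,"ry":0.0,"rz":0.0,"claw":-1.0}
    - {"tx":0.0,"ty":0.0,"tz":-0.025,"rx":0.0,"ry":0.0,"rz":0.0,"claw":-1.0}
    - {"tx":0.0,"ty":0.0,"tz":-0.02,"rx":0.0,"ry":0.0,"rz":0.0,"claw":-1.0}
    - {"tx":0.0,"ty":0.0,"tz":-0.01,"rx":0.0,"ry":0.0,"rz":0.0,"claw":-1.0}
    - {"tx":0.0,"ty":0.0,"tz":-0.005,"rx":0.0,"ry":0.0,"rz":0.0,"claw":-1.0}
    - {"tx":0.0,"ty":0.0,"tz":0.0,"rx":0.0,"ry":0.0,"rz":0.0,"claw":-1.0}
    - {"tx":0.0,"ty":0.0,"tz":0.0,"rx":0.0,"ry":0.0,"rz":0.0,"claw":1.0}
    - {"tx":0.0,"ty":0.0,"tz":0.0,"rx":0.0,"ry":0.0,"rz":0.0,"claw":1.0}
    - {"tx":0.0,"ty":0.0,"tz":0.0,"rx":0.0,"ry":0.0,"rz":0.0,"claw":1.0}
    - {"tx":0.0,"ty":0.0,"tz":0.0,"rx":0.0,"ry":0.0,"rz":0.0,"claw":1.0}
    - {"tx":0.0,"ty":0.0,"tz":0.0,"rx":0.0,"ry":0.0,"rz":0.0,"claw":1.0}
  grip_force: 40

```text
time_s: 22.35
position: [0.6877, -0.123, -0.0178]
tool_rot: [0.0, 0.79, 0.613, 0.0]
wrist_force: [-1.4, 0.9, 2.8]
width: 0.34
```

Call:
arm_command:
  increments:
    - {"tx":0.0,"ty":0.0,"tz":0.03,"rx":0.0,"ry":0.0,"rz":0.0,"claw":1.0}
    - {"tx":0.0,"ty":0.0,"tz":0.04,"rx":0.0,"ry":0.0,"rz":0.0,"claw":1.0}
    - {"tx":0.0,"ty":0.0,"tz":0.04,"rx":0.0,"ry":0.0,"rz":0.0,"claw":1.0}
    - {"tx":-0.03,"ty":0.0,"tz":0.01,"rx":0.0,"ry":0.0,"rz":0.0,"claw":1.0}
    - {"tx":-0.04,"ty":0.0,"tz":0.0,"rx":0.0,"ry":0.0,"rz":0.0,"claw":1.0}
    - {"tx":-0.04,"ty":0.0,"tz":0.0,"rx":0.0,"ry":0.0,"rz":0.0,"claw":1.0}
    - {"tx":-0.04,"ty":0.0,"tz":0.0,"rx":0.0,"ry":0.0,"rz":0.0,"claw":1.0}
    - {"tx":-0.04,"ty":0.0,"tz":0.0,"rx":0.0,"ry":0.0,"rz":0.0,"claw":1.0}
    - {"tx":-0.04,"ty":0.0,"tz":0.0,"rx":0.0,"ry":0.0,"rz":0.0,"claw":1.0}
    - {"tx":-0.015,"ty":0.0,"tz":0.0,"rx":0.0,"ry":0.0,"rz":0.0,"claw":1.0}
    - {"tx":0.0,"ty":0.0,"tz":0.0,"rx":0.0,"ry":0.0,"rz":0.0,"claw":1.0}
    - {"tx":0.0,"ty":0.0,"tz":0.0,"rx":0.0,"ry":0.0,"rz":0.0,"claw":1.0}

```text
time_s: 23.55
position: [0.4429, -0.1232, 0.1019]
tool_rot: [0.001, 0.791, 0.612, 0.0]
wrist_force: [0.5, -0.3, -0.1]
width: 0.341
```

Call:
arm_command:
  increments:
    - {"tx":0.0,"ty":0.0,"tz":0.0,"rx":0.0,"ry":0.0,"rz":0.0,"claw":1.0}

```text
time_s: 23.65
position: [0.4434, -0.1232, 0.1019]
tool_rot: [0.001, 0.79, 0.613, 0.0]
wrist_force: [0.8, -0.1, -0.2]
width: 0.338
```

Run:
```python
from h import *
s=ctrl.sense();print(s["width"],s["position"],s["wrist_force"])
p=ctrl.read_camera("wrist"); W=cloud(p)
cv2.imwrite("pics/w8.png",p["image"])
print(topfit(p,.46,-.05,.068,.036),topfit(p,.478,.02,.068,.036))
for d in ctrl.pinpoint(p,"dowel_a"): print(d["score"],d["location"],world(p,*d["location"],.02))
b=cv2.cvtColor(p["image"],cv2.COLOR_BGR2GRAY)
for z in(.1655,.1675,.1695):
    m=(abs(W[...,2]-z)<.0015)&(np.hypot(W[...,0]-s["position"][0],W[...,1]-s["position"][1])<.025)&(b>120); P=W[m]
    print(z,len(P),cv2.minEnclosingCircle(P[:,:2].astype(np.float32)) if len(P)>5 else 0)
```

```text
0.33822681238703806 [ 0.44344396 -0.12318203  0.10187093] [ 0.78656955 -0.12753386 -0.19070383]
(4050, array([ 0.4605, -0.0517,  0.0691]), array([ 0.4603, -0.052 ]), 0.0201) (533, array([ 0.473 , -0.0038,  0.0666]), array([ 4.741e-01, -1.000e-04]), 0.0163)
0.66 [204.8, 321.5] [ 0.44127834 -0.12103567  0.02      ]
0.1655 13 ((0.44367194175720215, -0.12123335152864456), 0.0200868658721447)
0.1675 2257 ((0.4430333375930786, -0.12225896120071411), 0.014294842258095741)
0.1695 3339 ((0.4400535523891449, -0.11987504363059998), 0.016925115138292313)
```

View pics/w8.png

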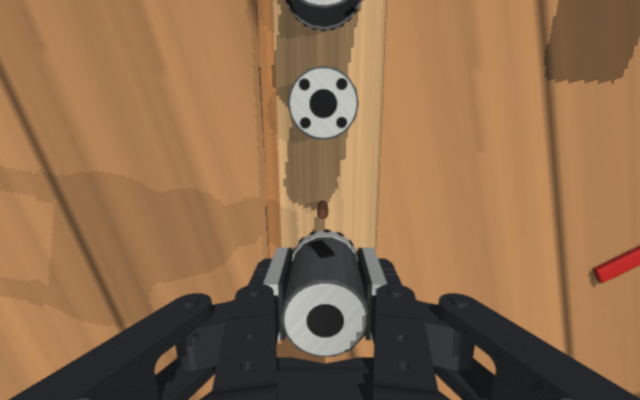

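Call:
arm_command:
  increments:
    - {"tx":-0.0015,"ty":0.0,"tz":-0.025,"rx":0.0,"ry":0.0,"rz":0.0,"claw":1.0}
    - {"tx":0.0,"ty":0.0,"tz":-0.025,"rx":0.0,"ry":0.0,"rz":0.0,"claw":1.0}
    - {"tx":0.0,"ty":0.0,"tz":-0.02,"rx":0.0,"ry":0.0,"rz":0.0,"claw":1.0}
    - {"tx":0.0,"ty":0.0,"tz":-0.012,"rx":0.0,"ry":0.0,"rz":0.0,"claw":1.0}
    - {"tx":0.0,"ty":0.0,"tz":-0.007,"rx":0.0,"ry":0.0,"rz":0.0,"claw":1.0}
    - {"tx":0.0,"ty":0.0,"tz":-0.004,"rx":0.0,"ry":0.0,"rz":0.0,"claw":1.0}
    - {"tx":0.0,"ty":0.0,"tz":-0.003,"rx":0.0,"ry":0.0,"rz":0.0,"claw":1.0}
    - {"tx":0.0,"ty":0.0,"tz":-0.002,"rx":0.0,"ry":0.0,"rz":0.0,"claw":1.0}
    - {"tx":0.0,"ty":0.0,"tz":0.0,"rx":0.0,"ry":0.0,"rz":0.0,"claw":1.0}
    - {"tx":0.0,"ty":0.0,"tz":-0.001,"rx":0.0,"ry":0.0,"rz":0.0,"claw":1.0}
    - {"tx":0.0,"ty":0.0,"tz":0.0,"rx":0.0,"ry":0.0,"rz":0.0,"claw":1.0}

```text
time_s: 24.85
position: [0.441, -0.123, 0.0027]
tool_rot: [0.0, 0.79, 0.613, 0.0]
wrist_force: [0.6, 0.7, -0.0]
width: 0.341
```

Call:
arm_command:
  increments:
    - {"tx":0.0,"ty":0.0,"tz":-0.0005,"rx":0.0,"ry":0.0,"rz":0.0,"claw":1.0}
    - {"tx":0.0,"ty":0.0,"tz":0.0,"rx":0.0,"ry":0.0,"rz":0.0,"claw":1.0}

```text
time_s: 25.05
position: [0.441, -0.123, 0.0022]
tool_rot: [0.0, 0.79, 0.613, 0.0]
wrist_force: [0.3, -0.3, 0.2]
width: 0.338
```

Call:
arm_command:
  increments:
    - {"tx":0.0,"ty":0.0,"tz":-0.0006,"rx":0.0,"ry":0.0,"rz":0.0,"claw":1.0}
    - {"tx":0.0,"ty":0.0,"tz":0.0,"rx":0.0,"ry":0.0,"rz":0.0,"claw":1.0}

```text
time_s: 25.25
position: [0.441, -0.123, 0.0021]
tool_rot: [-0.0, 0.79, 0.613, -0.0]
wrist_force: [-3.7, 1.8, 7.5]
width: 0.338
```

Call:
arm_command:
  increments:
    - {"tx":0.0,"ty":0.0,"tz":0.0,"rx":0.0,"ry":0.0,"rz":0.0,"claw":0.1}
    - {"tx":0.0,"ty":0.0,"tz":0.0,"rx":0.0,"ry":0.0,"rz":0.0,"claw":-0.4}
    - {"tx":0.0,"ty":0.0,"tz":0.0,"rx":0.0,"ry":0.0,"rz":0.0,"claw":-1.0}
    - {"tx":0.0,"ty":0.0,"tz":0.0,"rx":0.0,"ry":0.0,"rz":0.0,"claw":-1.0}
    - {"tx":0.0,"ty":0.0,"tz":0.02,"rx":0.0,"ry":0.0,"rz":0.0,"claw":-1.0}
    - {"tx":0.0,"ty":0.0,"tz":0.04,"rx":0.0,"ry":0.0,"rz":0.0,"claw":-1.0}
    - {"tx":0.0,"ty":0.0,"tz":0.04,"rx":0.0,"ry":0.0,"rz":0.0,"claw":-1.0}
    - {"tx":0.0,"ty":0.0,"tz":0.04,"rx":0.0,"ry":0.0,"rz":0.0,"claw":-1.0}
    - {"tx":-0.015,"ty":-0.04,"tz":0.0,"rx":0.0,"ry":0.0,"rz":0.0,"claw":-1.0}
    - {"tx":-0.015,"ty":-0.04,"tz":0.0,"rx":0.0,"ry":0.0,"rz":0.0,"claw":-1.0}
    - {"tx":-0.015,"ty":-0.04,"tz":0.0,"rx":0.0,"ry":0.0,"rz":0.0,"claw":-1.0}
    - {"tx":-0.015,"ty":-0.04,"tz":0.0,"rx":0.0,"ry":0.0,"rz":0.0,"claw":-1.0}

```text
time_s: 26.45
position: [0.3801, -0.2843, 0.1415]
tool_rot: [0.0, 0.79, 0.613, 0.0]
wrist_force: [0.8, -0.3, 1.5]
width: 0.999
```

Call:
arm_command:
  increments:
    - {"tx":-0.015,"ty":-0.04,"tz":0.0,"rx":0.0,"ry":0.0,"rz":0.0,"claw":-1.0}
    - {"tx":-0.015,"ty":-0.04,"tz":0.0,"rx":0.0,"ry":0.0,"rz":0.0,"claw":-1.0}
    - {"tx":-0.015,"ty":-0.04,"tz":0.0,"rx":0.0,"ry":0.0,"rz":0.0,"claw":-1.0}
    - {"tx":0.0,"ty":0.0,"tz":0.0,"rx":0.0,"ry":0.0,"rz":0.0,"claw":-1.0}

```text
time_s: 26.85
position: [0.3338, -0.4073, 0.1416]
tool_rot: [0.001, 0.792, 0.611, -0.001]
wrist_force: [0.1, 1.0, 0.7]
width: 0.998
```

Run:
```python
from h import *
for n in("top","scene"):
    p=ctrl.read_camera(n); cv2.imwrite(f"pics/{n}9.png",p["image"])
    for x,y in((.4417,-.1231),(.4597,-.0534),(.4777,.0164),(.4957,.0860)): print(n,topfit(p,x,y,.068,.036),"dowel",x,y)
    if n=="top":
        W=cloud(p); m=(W[...,2]>.014)&(W[...,2]<.027)&(W[...,0]>.33)&(W[...,0]<.6)&(abs(W[...,1])<.25)
        l,lab,st,ce=cv2.connectedComponentsWithStats(m.astype(np.uint8)); print(cv2.minAreaRect(W[lab==1+np.argmax(st[1:,4])][:,:2].astype(np.float32)))
a=cv2.imread("pics/top9.png")[190:310,220:480];b=cv2.imread("pics/scene9.png")[130:270,160:440]
cv2.imwrite("pics/f9.png",np.vstack([cv2.resize(a,(600,277)),cv2.resize(b,(600,300))]))
```

```text
top (142, array([ 0.4409, -0.1231,  0.0697]), array([ 0.4406, -0.1235]), 0.015) dowel 0.4417 -0.1231
top (238, array([ 0.4599, -0.0539,  0.07  ]), array([ 0.46  , -0.0544]), 0.0198) dowel 0.4597 -0.0534
top (378, array([0.4782, 0.0168, 0.0701]), array([0.4782, 0.0168]), 0.0253) dowel 0.4777 0.0164
top (594, array([0.4949, 0.0848, 0.0702]), array([0.4949, 0.0847]), 0.0318) dowel 0.4957 0.086
((0.46865057945251465, -0.018512457609176636), (0.4096842110157013, 0.08406572043895721), 75.55650329589844)
scene (132, array([ 0.4441, -0.1227,  0.0675]), array([ 0.4415, -0.1215]), 0.0165) dowel 0.4417 -0.1231
scene (227, array([ 0.4642, -0.053 ,  0.0677]), array([ 0.4611, -0.0543]), 0.0216) dowel 0.4597 -0.0534
scene (362, array([0.4821, 0.0172, 0.0681]), array([0.4789, 0.0173]), 0.0266) dowel 0.4777 0.0164
scene (587, array([0.4996, 0.085 , 0.068 ]), array([0.4961, 0.0863]), 0.0339) dowel 0.4957 0.086
```

View pics/f9.png

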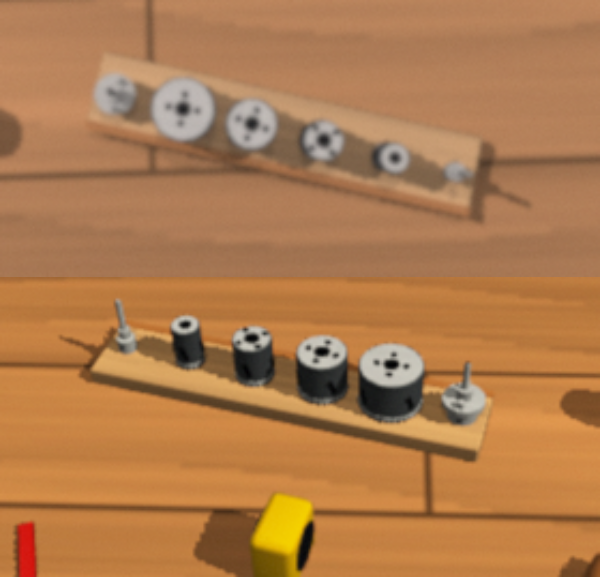

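All four stand flat with tops at z≈0.068–0.070, in the right order and within about 1.5 mm of their dowels. In this picture they run left to right from the small arbor at (124,335) to the large one at (463,400). Handing in.

```bash
python3 -c "
from workcell import ctrl
print(ctrl.hand_in())"
```

```text
the job is handed in; nothing more can be done
None
```

All four saws are on the rack with their teeth down. From the small arbor to the large one they run 30, 40, 51, 64 mm. Each was lowered until the wrist force showed contact with the board. The job was handed in at about 27 s with the gripper well clear, and the blue and purple look-alikes were left alone.

**Last checks:** the top camera puts the saw tops at z ≈ 0.070 m and the scene camera at 0.068 m, which fits saws standing flat on the board. By the top camera, each saw is within about 1.5 mm of its dowel's centre. The 64 mm saw is the farthest off, at about 1.5 mm, and I left it.

**What disagreed or failed:**
- **Fingertip position:** the real fingertips stood about 40 mm higher than the reported tool position and stated nose length imply. My first grasp of the 51 mm saw closed on air above it without moving it. I measured the offset in the images and used it for the rest of the job.
- **Wrist camera:** it reads about 2.5 mm more in y than the top camera. I allowed for that.

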